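# Put the stitching and edge-finishing materials back where they belong

### The arm

A 6-joint arm with a two-finger parallel gripper is mounted at the origin on a cart in front of the work surface, level with it; the furniture and walls round the work are solid. World frame = base frame: x ahead of the robot, y to its left, z up, the work surface at z = 0. Lengths are in m, angles in rad, forces in N, time in s.
With the tool pointing down it reaches from about 0.375 to 0.9 m from the base axis. Payload 3.1 kg.
Tool frame: the origin (TCP) lies between the finger pads; the fingertips stand robot.finger_overhang ahead of it and the grasp point (between the pads) lies 3 mm ahead of it (robot.finger_overhang is the distance from the TCP to the fingertips, in m); z points along the fingers, y is the line along which they close (so a half turn about z gives the same grasp; the last joint's range is limited). The gripper opens to 87 mm and grips with 3 to 60 N. Pads are 19 mm wide; open, the fingers measure 117 mm over their backs; the gripper's body (75 mm by 190 mm) begins 51 mm behind the grasp point.
Start: joints at [-1.409, 0.527, 1.433, -0, 1.181, -0.178], TCP at [0.208, -0.589, 0.245] pointing down, gripper open.
Joint ranges: [-3.08, 3.08], [-0.75, 2.2], [0.22, 2.44], [-1.43, 4.57], [0, 2.65], [-2.85, 2.85]. Speed limits (rad/s): [2.79, 2.79, 3.14, 3.14, 3.14, 3.14].

### API

Orientations are given as a unit quaternion [x, y, z, w].
In Python, from rig import get_obs, vision, hand_in, nets, robot gives the robot as it stands.
- The arm moves only by the tool apply_moves, never from a script. Its argument "series" is a list of rows, each an object with "offset": the shift along the world's x, y, z in cm, a list of three; "rot": the turn, a rotation vector about the world's x, y, z in degrees, a list of three. A call has 1 to 20 rows; each row is the pose to reach, as a shift and turn from the pose commanded when the call began; what a row does not reach only later rows make up. A row lasts 1/10 s, in which the tool goes at most 50 mm and 8.59 degrees, less where a joint would pass 70% of its speed; a pose out of reach is approached as far as the arm can. A call with a gripper value outside its range is refused whole. "hand" is the opening, from 0 (shut) to 1 (fully open), set as the call begins (left out, the last holds). The fingers move at their own pace and stop on an object; "newtons" is the grip in N (left out, the last holds). Time passes only in rows, so rows that repeat a pose let the fingers close. It gives the time, the measured TCP pose, the force, the opening and the grip force at its end, in the units of the state.
- get_obs(): the state, without advancing time (a new reading comes with each control period).
- vision.camera(name): name is "side" or "top"; returns the picture (480x640x3 uint8, red, green, blue); there is no depth.
- vision.calibration(name): a dict with "K" (3x3 intrinsics, pixels), "k1" (the pictures are not rectified: a ray, as slopes to the right and down, at radius r is drawn at 1 + k1 r^2 times it, then the intrinsics apply), "R" (3x3) and "t" (3): a world point X has camera coordinates R X + t. Camera axes: x right, y down, z forward; pixel columns grow to the right and rows downward; lengths in m; the calibration is good to about 2 mm. A picture is of the moment at which its call begins. calibration takes no time and is no camera call.
- hand_in(): hands the job in; it is judged then, once.
Trained networks look in the newest picture that a camera, given by its name, has taken for a name from the list of things; names that differ only in an ending like _2 or _b are one class to them, and where a whole thing is asked for, a point or a joint stands for the part that bears it (a point fixed in the world has none). Each returns a list of dicts, best first, with "conf" (0 to 1); they miss things now and then, are a little off and sometimes report something else, mostly with a low value. They report only what shows in the picture. A call takes as long as a camera call.
- nets.search_frame(camera, query): "centre" ([x, y, z] in m, in world coordinates, good to about 4 mm: the middle of the surface that is visible of it).
- nets.spot_point(camera, query): "centre" ([x, y, z] in m, in world coordinates, good to about 4 mm: a listed point, or the origin of a listed thing).
The state is a dict: "time": time; "q": joint angles; "joint_velocities": joint speeds; "joint_torque": joint torques, N m; "position": TCP position; "tool_rot": TCP orientation; "ft_force": force on the tool from outside, world axes, zero at the start; "moment": the same for the moment, N m; "grip_width": finger opening in m; "grip_force": force on a finger pad.
Only numpy, scipy, OpenCV 4.12 (cv2) and the standard library are available. Lean on these libraries where they do the work, as an engineer would, in place of code of your own. Each camera call takes 0.05 s, during which the arm holds its last target. There are 200 camera calls.

### The job

The shoe is done, so clear the four things off the rubber mat to where each belongs: stand the spool of thread upright in the narrow bay of the wooden box and lay the cake of beeswax flat on the till in its wide bay, then shut the lid on them to keep out the dust. Stand the dye bottle down in its round stand, keeping it upright all the way, and put the roll of tape flat over the spindle of its holder. Leave the pot and the tin of tacks behind them alone.

Things in the scene. Friction and masses are not known exactly. Their poses are not given: they have to be found in the camera images.
- thread_spool: spool of cream thread with wooden flanges, standing upright on the rubber mat (3 mm thick): cylinder 40 mm in diameter, 55 mm tall. Origin at the centre of its underside, z up along its axis
- wax_cake: flat yellow-brown cake of beeswax with rounded edges, lying on the mat: 44 mm (its x) x 52 mm (its y) x 18 mm tall. Origin at the centre of its underside, z up
- dye_bottle: small amber bottle of edge dye with a black cap, standing on the mat: body 44 mm in diameter up to about 70 mm, cap 24 mm in diameter, 97 mm tall in all. Origin at the centre of its underside, z up along its axis
- tape_roll: roll of masking tape lying flat on the mat: 61 mm outside diameter, 19 mm tall, hole about 32 mm in diameter. Origin at the centre of its underside, z up along its axis
- box: open wooden box, fixed, 115 x 170 x 62 mm, front (-x) to the robot; inside x -47 to 51 mm (98 mm: open the fingers only a little in it). A partition at y 18 to 22 mm parts the wide bay (y -77 to 18 mm, with a shallow till: floor 30 mm above the bench) from the deep narrow bay (y 22 to 77 mm, floor 6 mm). Origin near the middle of its underside, z up. Lid hinge along y at x 61, z 63 mm
- box_lid (a joint): angle of the box's lid, rad: 0 shut, 1.6 to 1.75 as found (leaning back past upright, stays by itself), limit 1.83. A board 119 mm long from the hinge plus a 6 mm lip, 174 mm wide, 9 mm thick, its free edge then some 180 mm above the bench. The hinge is nearly free: pushed forward from behind it falls shut by itself from below about 1.4 rad
- bottle_stand: round dark steel stand with an open well, fixed on the plywood board: foot 89 mm and rim 69 mm in diameter; the well is 59 mm in diameter, its floor 8 mm and its rim 30 mm above the origin. Origin at the centre of its underside, which is 18 mm above the bench, z up
- tape_spindle: round dark wooden disc with an upright steel pin in its middle, fixed on the plywood board: disc 80 mm in diameter, 10 mm thick; pin 10 mm in diameter (15 mm at its foot), its tapered tip 44 mm above the origin. Origin at the centre of its underside, 18 mm above the bench, z up; the roll rests on the disc
- tack_tin: round open tin full of copper tacks, 96 mm in diameter, 41 mm tall, behind the work; to be left alone. Origin at the centre of its underside
- paste_pot: round open off-white pot, 83 mm in diameter, 90 mm tall, standing behind the work; to be left alone. Origin at the centre of its underside

How it is judged:
By the outcome, as a careful person would: the job done as asked, in the order asked, and still so for the second after the job is handed in, with the robot touching nothing.
It also fails if it takes over 128 s, if anything falls off the work surface, if the arm or the gripper's body presses on something with over 40 N, if the wrist force passes 120 N, or if a joint passes its speed limit or range.

## Working session

There is one attempt and no reset: what is moved stays moved. The work goes in short steps, Python scripts to look and compute and a tool call to move; the robot and the scene stay as the last step left them, time stands still between calls to the robot, and variables do not carry over. Pictures are saved under pics/ and viewed, at most 14 in all, crops included, and the job is handed in when it is done.

Besides the shell and the picture viewer there is one more tool, called by a JSON object that holds its "name" and its "arguments", one argument or row to a line. apply_moves: Moves the arm, as the interface text tells. Its arguments: {"type":"object","properties":{"series":{"type":"array"},"hand":{"type":"number"},"newtons":{"type":"number"}},"required":["series"]}

```bash
mkdir -p pics; ls
python3 - <<'E'
from rig import get_obs, vision, nets, robot
import cv2
print(get_obs()); print(robot.finger_overhang)
for c in ("side","top"):
    im=vision.camera(c); cv2.imwrite(f"pics/{c}0.png",im[:,:,::-1])
    k=vision.calibration(c); print(c,{a:(b.round(4).tolist() if hasattr(b,'round') and hasattr(b,'tolist') else b) for a,b in k.items()})
    for n in ["thread_spool","wax_cake","dye_bottle","tape_roll","box","box_lid","bottle_stand","tape_spindle","tack_tin","paste_pot"]:
        for f in (nets.spot_point,nets.search_frame):
            r=f(c,n); print(n,f.__name__,[( [round(v,4) for v in d["centre"]],round(d["conf"],2)) for d in r[:2]])
E
```

```text
pics
{'time': 0.0, 'q': array([-1.40952003e+00,  5.28420066e-01,  1.43394546e+00, -1.01796790e-05,
        1.18139296e+00, -1.78499231e-01]), 'joint_velocities': array([ 0.00084231,  0.00125491, -0.00014431,  0.00249539,  0.00076987,
       -0.00079013]), 'joint_torque': array([ 1.05116083e-03, -4.40034592e+01, -1.76592243e+01,  6.33698283e-02,
        5.82089857e-02, -1.53938836e-04]), 'position': array([ 0.20820734, -0.58854945,  0.24358619]), 'tool_rot': array([ 9.85602844e-01,  1.69073540e-01,  4.61886564e-06, -1.08291726e-03]), 'ft_force': array([-0.29121255, -0.22897682,  0.07103199]), 'moment': array([ 0.01540023, -0.07288685,  0.0043878 ]), 'grip_force': 0.0, 'grip_width': 0.08677417195972123}
0.022
side {'K': [[600.5561, 0.0, 317.2334], [0.0, 600.5561, 230.9417], [0.0, 0.0, 1.0]], 'k1': -0.09597997580266404, 'R': [[0.9991, -0.0419, 0.0035], [-0.0158, -0.4503, -0.8927], [0.039, 0.8919, -0.4506]], 't': [-0.5841, 0.1157, 1.1125]}
thread_spool call [([0.4582, 0.2958, 0.0026], 0.83), ([0.609, -0.0974, 0.0164], 0.69)]
thread_spool call [([0.4554, 0.2813, 0.0451], 0.55)]
wax_cake call [([0.552, 0.2996, 0.0028], 0.55)]
wax_cake call [([0.5548, 0.3062, 0.0239], 0.6)]
dye_bottle call [([0.4475, 0.4002, 0.0017], 0.56)]
dye_bottle call [([0.453, 0.3869, 0.0553], 0.73)]
tape_roll call [([0.5467, 0.4022, 0.0023], 0.81)]
tape_roll call [([0.5518, 0.3914, 0.0172], 0.76)]
box call [([0.5204, 0.1279, 0.0002], 0.94)]
box call [([0.5238, 0.0713, 0.037], 0.96)]Traceback (most recent call last):
  File "<stdin>", line 9, in <module>
ValueError: it knows: bottle_stand, box, dye_bottle, paste_pot, tack_tin, tape_roll, tape_spindle, thread_spool, wax_cake
```

Run:
```python
from rig import get_obs, vision, nets, robot
import cv2
im=vision.camera("top"); cv2.imwrite(f"pics/top0.png",im[:,:,::-1])
k=vision.calibration("top"); print({a:(b.round(4).tolist() if hasattr(b,'tolist') else b) for a,b in k.items()})
for c in ("side","top"):
    for n in ["thread_spool","wax_cake","dye_bottle","tape_roll","box","bottle_stand","tape_spindle","tack_tin","paste_pot"]:
        if c=="side" and n not in("bottle_stand","tape_spindle","tack_tin","paste_pot"): continue
        r=nets.spot_point(c,n); print(c,n,[( [round(v,4) for v in d["centre"]],round(d["conf"],2)) for d in r[:2]])
```

```text
{'K': [[498.8873, 0.0, 322.7798], [0.0, 498.8873, 237.7705], [0.0, 0.0, 1.0]], 'k1': -0.09287657116822215, 'R': [[0.0149, -0.9999, 0.0012], [-0.9873, -0.0149, -0.1584], [0.1584, 0.0012, -0.9874]], 't': [0.112, 0.5677, 0.8789]}
side bottle_stand [([0.6078, -0.0967, 0.0185], 0.89)]
side tape_spindle [([0.494, -0.1036, 0.02], 0.75)]
side tack_tin [([0.7354, 0.2696, -0.0006], 0.61)]
side paste_pot [([0.6079, -0.0949, 0.0162], 0.68)]
top thread_spool []
top wax_cake [([0.5464, 0.2973, 0.006], 0.77)]
top dye_bottle [([0.45, 0.4011, 0.0041], 0.78)]
top tape_roll []
top box [([0.5194, 0.1227, -0.001], 0.6)]
top bottle_stand [([0.6108, -0.0936, 0.0195], 0.9)]
top tape_spindle [([0.4958, -0.1028, 0.0157], 0.92)]
top tack_tin [([0.7342, 0.2657, 0.0029], 0.68)]
top paste_pot [([0.7328, 0.0906, -0.0006], 0.68)]
```

View pics/side0.png

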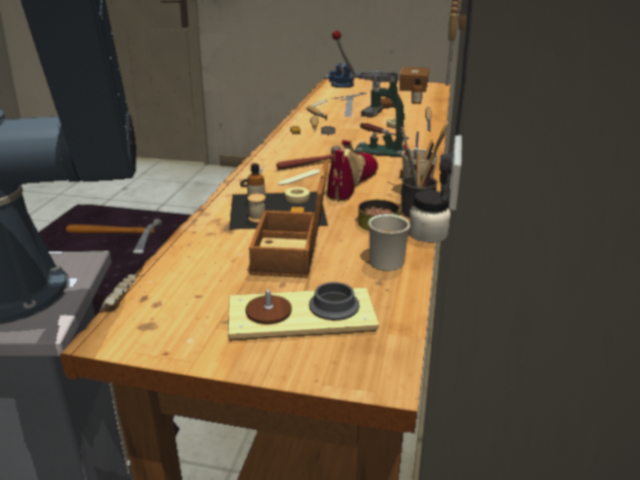

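View pics/top0.png

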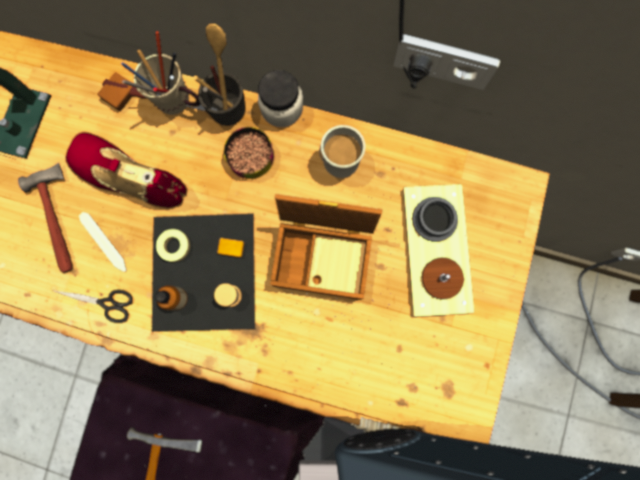

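```bash
cat > h.py <<'E'
import numpy as np, cv2
from rig import get_obs, vision, nets, hand_in
def proj(c,X):
    k=vision.calibration(c); X=np.atleast_2d(X).astype(float)
    p=X@np.array(k["R"]).T+np.array(k["t"]); s=p[:,:2]/p[:,2:]
    s=s*(1+k["k1"]*(s**2).sum(1,keepdims=True)); K=np.array(k["K"])
    return s@K[:2,:2].T+K[:2,2]
def circ(x,y,z,d):
    a=np.linspace(0,2*np.pi,41); return np.c_[x+d/2*np.cos(a),y+d/2*np.sin(a),0*a+z]
def poly(x,y,yaw,pts):
    c,s=np.cos(yaw),np.sin(yaw); p=np.array(pts,float)
    return np.c_[x+c*p[:,0]-s*p[:,1],y+s*p[:,0]+c*p[:,1],p[:,2]]
def rect(x0,x1,y0,y1,z): return [(x0,y0,z),(x1,y0,z),(x1,y1,z),(x0,y1,z),(x0,y0,z)]
def crop(c,im,u0,v0,u1,v1,s,curves):
    o=cv2.resize(im[v0:v1,u0:u1,::-1],None,fx=s,fy=s,interpolation=cv2.INTER_CUBIC)
    for X,col in curves:
        p=((proj(c,X)-[u0,v0]+.5)*s*8).astype(np.int32); cv2.polylines(o,[p.reshape(-1,1,2)],False,col,1,cv2.LINE_AA,3)
    return o
E
cat > ov.py <<'E'
from h import *
S=(.458,.296);W=(.549,.298,-.1);B=(.449,.4006);T=(.5467,.402);X=(.520,.125,-.1);ST=(.609,-.095);SP=(.495,-.103)
R,G,M,Cy=(0,0,255),(0,255,0),(255,0,255),(255,255,0)
cs=[(circ(*S,.003,.04),G),(circ(*S,.058,.04),G),(circ(*B,.003,.044),Cy),(circ(*B,.1,.024),Cy),(circ(*T,.003,.061),R),(circ(*T,.022,.061),R),(circ(*T,.022,.032),R),
(poly(*W,rect(-.022,.022,-.026,.026,.021)),M),(poly(*X,rect(-.0575,.0575,-.085,.085,.062)),G),(poly(*X,rect(-.0575,.0575,-.085,.085,0)),R),(poly(*X,rect(-.047,.051,-.077,.018,.03)),M),
(circ(*ST,.048,.059),G),(circ(*ST,.048,.069),G),(circ(*ST,.018,.089),R),(circ(*SP,.028,.08),G),(np.array([[*SP,.028],[*SP,.062]]),Cy)]
import sys
it,is_=vision.camera("top"),vision.camera("side")
a=crop("top",it,145,180,475,330,2.4,cs)
b=crop("side",is_,222,150,382,345,1,[])
b=crop("side",is_,222,155,382,250,3,cs);c=crop("side",is_,222,240,382,345,2,cs)
w=792;o=np.zeros((a.shape[0]+240,w,3),np.uint8)
o[:a.shape[0],:]=a
b2=cv2.resize(crop("side",is_,222,155,382,275,4,cs),(470,240)) if 0 else None
o2=np.zeros((595,800,3),np.uint8)
b=crop("side",is_,225,160,335,277,4,cs);c=crop("side",is_,225,280,380,340,2.2,cs)
o2[:468,:440]=b; o2[:c.shape[0],450:450+c.shape[1]]=c
cv2.imwrite("pics/ovt.png",a);cv2.imwrite("pics/ovs.png",o2[:470])
E
python3 ov.py
```

```text
(no output)
```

View pics/ovt.png

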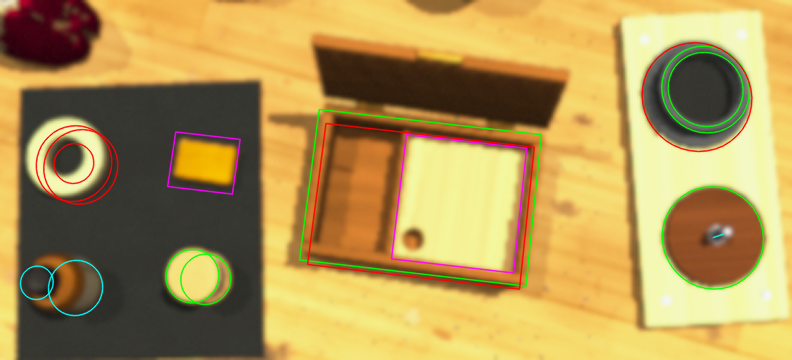

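View pics/ovs.png

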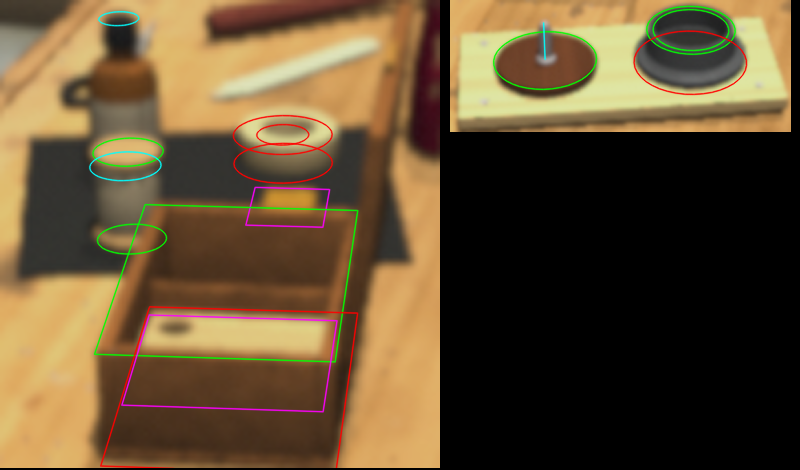

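The overlays (top crop 2.4×, side crop 4×) fit for spool, bottle, box, stand and spindle. The tape's true top centre is at about (67,157) against (74,163) drawn, so it moves to (0.551, 0.4065). The wax centre is at (207,160), which gives (0.551, 0.2965) and a yaw of about −0.1. Moving over the mat.

{"name": "apply_moves", "arguments": {
  "series": [
    {"offset":[24,39,4],"rot":[0,0,32]},
    {"offset":[24,39,4],"rot":[0,0,32]},
    {"offset":[24,39,4],"rot":[0,0,32]},
    {"offset":[24,39,4],"rot":[0,0,32]},
    {"offset":[24,39,4],"rot":[0,0,32]},
    {"offset":[24,39,4],"rot":[0,0,32]},
    {"offset":[24,39,4],"rot":[0,0,32]},
    {"offset":[24,39,4],"rot":[0,0,32]},
    {"offset":[24,39,4],"rot":[0,0,32]},
    {"offset":[25,88.5,2],"rot":[0,0,64.8]},
    {"offset":[25,88.5,2],"rot":[0,0,64.8]},
    {"offset":[25,88.5,2],"rot":[0,0,64.8]},
    {"offset":[25,88.5,2],"rot":[0,0,64.8]},
    {"offset":[25,88.5,2],"rot":[0,0,64.8]},
    {"offset":[25,88.5,2],"rot":[0,0,64.8]},
    {"offset":[25,88.5,2],"rot":[0,0,64.8]},
    {"offset":[25,88.5,2],"rot":[0,0,64.8]},
    {"offset":[25,88.5,2],"rot":[0,0,64.8]},
    {"offset":[25,88.5,2],"rot":[0,0,64.8]},
    {"offset":[25,88.5,2],"rot":[0,0,64.8]}
  ],
  "hand": 0.7,
  "newtons": 15
}}

```text
time: 3.35
position: [0.4582, 0.301, 0.2646]
tool_rot: [0.74, 0.673, 0.002, -0.0]
ft_force: [0.4, -0.3, 0.7]
grip_width: 0.0611
grip_force: 0.0
```

Run:
```python
from h import *
s=vision.camera("side");t=vision.camera("top")
a=cv2.resize(s[40:280,160:400,::-1],(400,400),interpolation=cv2.INTER_CUBIC);b=cv2.resize(t[170:410,130:370,::-1],(400,400),interpolation=cv2.INTER_CUBIC)
cv2.imwrite("pics/g1.png",np.hstack([a,b]));o=get_obs();print(o["position"],o["q"],o["tool_rot"])
```

```text
[0.45786038 0.29693679 0.26428937] [ 3.70725187e-01  3.97147398e-01  1.60911525e+00 -4.45620392e-04
  1.13572414e+00  4.67618941e-01] [ 7.40457665e-01  6.72102944e-01 -2.56343387e-04  1.18069192e-04]
```

View pics/g1.png

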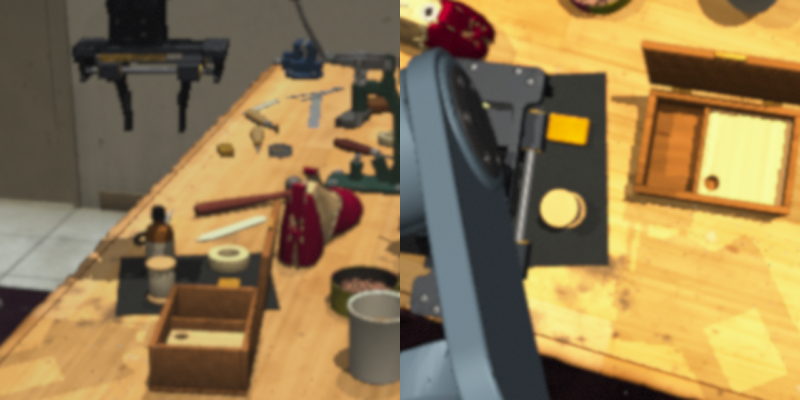

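The gripper body's 190 mm runs along the closing line. Closing along the box's x would hit the lid, so I will close along the box's y and hold the spool by its top rim.

{"name": "apply_moves", "arguments": {
  "series": [
    {"offset":[0,0,-8],"rot":[0,0,90]},
    {"offset":[0,0,-8],"rot":[0,0,90]},
    {"offset":[0,0,-8],"rot":[0,0,90]},
    {"offset":[0,0,-8],"rot":[0,0,90]},
    {"offset":[0,0,-8],"rot":[0,0,90]},
    {"offset":[0,0,-8],"rot":[0,0,90]},
    {"offset":[0,0,-8],"rot":[0,0,90]},
    {"offset":[0,0,-8],"rot":[0,0,90]},
    {"offset":[0,0,-8],"rot":[0,0,90]},
    {"offset":[0,0,-8],"rot":[0,0,90]},
    {"offset":[0,0,-8],"rot":[0,0,90]},
    {"offset":[0,0,-11],"rot":[0,0,90]},
    {"offset":[0,0,-14],"rot":[0,0,90]},
    {"offset":[0,0,-16],"rot":[0,0,90]},
    {"offset":[0,0,-17],"rot":[0,0,90]},
    {"offset":[0,0,-18],"rot":[0,0,90]},
    {"offset":[0,0,-18.7],"rot":[0,0,90]},
    {"offset":[0,0,-19.3],"rot":[0,0,90]},
    {"offset":[0,0,-19.3],"rot":[0,0,90]},
    {"offset":[0,0,-19.3],"rot":[0,0,90]}
  ]
}}

```text
time: 5.45
position: [0.4586, 0.2959, 0.0719]
tool_rot: [0.05, 0.999, 0.0, 0.0]
ft_force: [0.1, -0.4, 0.3]
grip_width: 0.0608
grip_force: 0.0
```

{"name": "apply_moves", "arguments": {
  "series": [
    {"offset":[0,0,0],"rot":[0,0,0]},
    {"offset":[0,0,0],"rot":[0,0,0]},
    {"offset":[0,0,0],"rot":[0,0,0]},
    {"offset":[0,0,0],"rot":[0,0,0]},
    {"offset":[0,0,0],"rot":[0,0,0]},
    {"offset":[0,0,0],"rot":[0,0,0]},
    {"offset":[0,0,0],"rot":[0,0,0]},
    {"offset":[0,0,0],"rot":[0,0,0]},
    {"offset":[0,0,0],"rot":[0,0,0]},
    {"offset":[0,0,0],"rot":[0,0,0]}
  ],
  "hand": 0.3,
  "newtons": 15
}}

```text
time: 6.45
position: [0.4585, 0.2959, 0.0717]
tool_rot: [0.05, 0.999, 0.0, 0.0]
ft_force: [-0.7, -0.1, 3.0]
grip_width: 0.0396
grip_force: 15.0
```

{"name": "apply_moves", "arguments": {
  "series": [
    {"offset":[0,0,2],"rot":[0,0,0]},
    {"offset":[0,0,5],"rot":[0,0,0]},
    {"offset":[0,0,8.5],"rot":[0,0,0]},
    {"offset":[1,-2.5,8.5],"rot":[0,0,0]},
    {"offset":[2.5,-5,8.5],"rot":[0,0,0]},
    {"offset":[4,-8,8.5],"rot":[0,0,0]},
    {"offset":[5,-11,8.5],"rot":[0,0,0]},
    {"offset":[5.9,-12.1,8.5],"rot":[0,0,0]},
    {"offset":[5.9,-12.1,8.5],"rot":[0,0,0]},
    {"offset":[5.9,-12.1,8.5],"rot":[0,0,0]},
    {"offset":[5.9,-12.1,7],"rot":[0,0,0]}
  ]
}}

```text
time: 7.55
position: [0.5179, 0.1762, 0.1427]
tool_rot: [0.049, 0.999, 0.001, 0.002]
ft_force: [0.6, 0.3, -0.8]
grip_width: 0.0393
grip_force: 15.0
```

Run:
```python
from h import *
X=(.520,.125,-.1);G=(0,255,0);M=(255,0,255)
o=get_obs();p=o["position"];print(p,o["grip_width"])
zb=p[2]-.072+.003
cs=[(circ(p[0],p[1],zb,.04),M),(circ(p[0],p[1],zb+.055,.04),M),(poly(*X,rect(-.047,.051,.022,.077,.062)),G)]
s=vision.camera("side");t=vision.camera("top")
a=crop("side",s,230,150,330,280,4,cs);b=crop("top",t,230,190,390,310,2.4,cs)
c=np.zeros((520,800,3),np.uint8);c[:,:400]=a;c[:288,400:784]=b;cv2.imwrite("pics/g2.png",c)
```

```text
[0.51791036 0.17619278 0.14271894] 0.03928611234012093
```

View pics/g2.png

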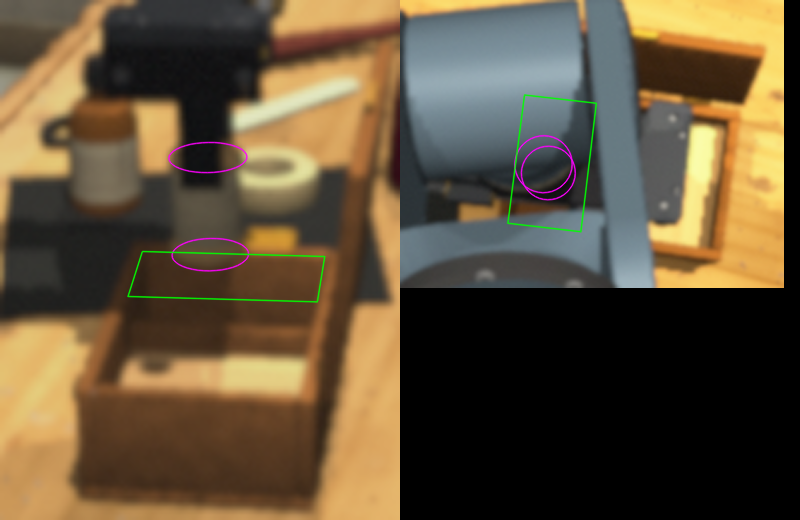

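The side view shows the spool hanging upright at u ≈ 206, matching the prediction over the narrow bay. Lowering until the tips stand just above the wall, then releasing.

{"name": "apply_moves", "arguments": {
  "series": [
    {"offset":[0,0,-1],"rot":[0,0,0]},
    {"offset":[0,0,-2],"rot":[0,0,0]},
    {"offset":[0,0,-3],"rot":[0,0,0]},
    {"offset":[0,0,-4],"rot":[0,0,0]},
    {"offset":[0,0,-4.6],"rot":[0,0,0]},
    {"offset":[0,0,-5.2],"rot":[0,0,0]},
    {"offset":[0,0,-5.6],"rot":[0,0,0]},
    {"offset":[0,0,-5.6],"rot":[0,0,0]},
    {"offset":[0,0,-5.6],"rot":[0,0,0]},
    {"offset":[0,0,-5.6],"rot":[0,0,0]}
  ]
}}

```text
time: 8.65
position: [0.5176, 0.1748, 0.0859]
tool_rot: [0.05, 0.999, 0.0, 0.0]
ft_force: [-0.5, -0.1, -0.2]
grip_width: 0.0395
grip_force: 15.0
```

{"name": "apply_moves", "arguments": {
  "series": [
    {"offset":[0,0,0],"rot":[0,0,0]},
    {"offset":[0,0,0],"rot":[0,0,0]},
    {"offset":[0,0,0],"rot":[0,0,0]},
    {"offset":[0,0,0],"rot":[0,0,0]},
    {"offset":[0,0,0],"rot":[0,0,0]},
    {"offset":[0,0,2],"rot":[0,0,0]},
    {"offset":[0,0,6],"rot":[0,0,0]},
    {"offset":[0,0,10],"rot":[0,0,0]},
    {"offset":[-2,7,12],"rot":[0,0,0]},
    {"offset":[-2,12,12],"rot":[0,0,0]},
    {"offset":[-2,17,12],"rot":[0,0,0]},
    {"offset":[-2,20,12],"rot":[0,0,0]},
    {"offset":[-2,20,12],"rot":[0,0,0]}
  ],
  "hand": 0.65
}}

```text
time: 9.95
position: [0.4968, 0.3804, 0.206]
tool_rot: [0.047, 0.999, 0.002, 0.001]
ft_force: [-0.2, -0.8, -0.2]
grip_width: 0.0565
grip_force: 0.0
```

Run:
```python
from h import *
X=(.520,.125,-.1);G=(0,255,0);M=(255,0,255)
S=poly(*X,[(-.008,.0495,0)])[0]
cs=[(circ(S[0],S[1],.061,.04),M)]
s=vision.camera("side");t=vision.camera("top")
a=crop("side",s,230,190,330,280,4,cs);b=crop("top",t,260,190,390,310,3,[])
c=np.zeros((360,800,3),np.uint8);c[:,:400]=a;c[:360,400:790]=b;cv2.imwrite("pics/g3.png",c)
```

```text
(no output)
```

View pics/g3.png

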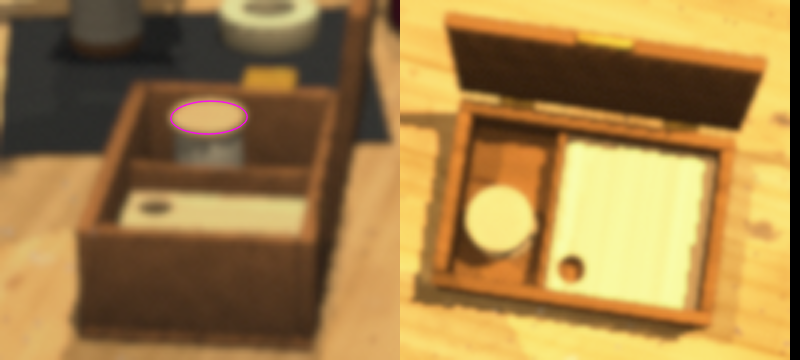

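The spool stands upright in its bay. For the wax I will grip across its 44 mm side, which keeps the gripper body clear of the lid.

{"name": "apply_moves", "arguments": {
  "series": [
    {"offset":[5.4,-7.85,-4],"rot":[0,0,-90]},
    {"offset":[5.4,-7.85,-4],"rot":[0,0,-90]},
    {"offset":[5.4,-7.85,-4],"rot":[0,0,-90]},
    {"offset":[5.4,-7.85,-4],"rot":[0,0,-90]},
    {"offset":[5.4,-7.85,-4],"rot":[0,0,-90]},
    {"offset":[5.4,-7.85,-4],"rot":[0,0,-90]},
    {"offset":[5.4,-7.85,-4],"rot":[0,0,-90]},
    {"offset":[5.4,-7.85,-4],"rot":[0,0,-90]},
    {"offset":[5.4,-7.85,-4],"rot":[0,0,-90]},
    {"offset":[5.4,-7.85,-4],"rot":[0,0,-90]},
    {"offset":[5.4,-7.85,-4],"rot":[0,0,-90]},
    {"offset":[5.4,-7.85,-8],"rot":[0,0,-90]},
    {"offset":[5.4,-7.85,-12],"rot":[0,0,-90]},
    {"offset":[5.4,-7.85,-14.5],"rot":[0,0,-90]},
    {"offset":[5.4,-7.85,-16],"rot":[0,0,-90]},
    {"offset":[5.4,-7.85,-17],"rot":[0,0,-90]},
    {"offset":[5.4,-7.85,-17.5],"rot":[0,0,-90]},
    {"offset":[5.4,-7.85,-17.85],"rot":[0,0,-90]},
    {"offset":[5.4,-7.85,-17.85],"rot":[0,0,-90]}
  ],
  "hand": 0.75
}}

```text
time: 11.95
position: [0.5518, 0.2963, 0.0277]
tool_rot: [0.742, 0.671, 0.001, 0.0]
ft_force: [0.3, 0.2, -0.3]
grip_width: 0.065
grip_force: 0.0
```

{"name": "apply_moves", "arguments": {
  "series": [
    {"offset":[0,0,0],"rot":[0,0,0]},
    {"offset":[0,0,0],"rot":[0,0,0]},
    {"offset":[0,0,0],"rot":[0,0,0]},
    {"offset":[0,0,0],"rot":[0,0,0]},
    {"offset":[0,0,0],"rot":[0,0,0]},
    {"offset":[0,0,0],"rot":[0,0,0]},
    {"offset":[0,0,0],"rot":[0,0,0]},
    {"offset":[0,0,0],"rot":[0,0,0]},
    {"offset":[0,0,0],"rot":[0,0,0]},
    {"offset":[0,0,0],"rot":[0,0,0]}
  ],
  "hand": 0.2,
  "newtons": 15
}}

```text
time: 12.95
position: [0.5513, 0.2963, 0.0271]
tool_rot: [0.742, 0.671, -0.0, -0.0]
ft_force: [-1.7, -0.5, 0.7]
grip_width: 0.0297
grip_force: 15.0
```

{"name": "apply_moves", "arguments": {
  "series": [
    {"offset":[0,0,2],"rot":[0,0,0]},
    {"offset":[0,0,5],"rot":[0,0,0]},
    {"offset":[0,0,9],"rot":[0,0,0]},
    {"offset":[0,0,14],"rot":[0,0,0]},
    {"offset":[0,0,15],"rot":[0,0,0]},
    {"offset":[-3.7,0,15],"rot":[0,0,90]},
    {"offset":[-3.7,0,15],"rot":[0,0,90]},
    {"offset":[-3.7,0,15],"rot":[0,0,90]},
    {"offset":[-3.7,0,15],"rot":[0,0,90]},
    {"offset":[-3.7,0,15],"rot":[0,0,90]},
    {"offset":[-3.7,0,15],"rot":[0,0,90]},
    {"offset":[-3.7,0,15],"rot":[0,0,90]},
    {"offset":[-3.7,0,15],"rot":[0,0,90]},
    {"offset":[-3.7,0,15],"rot":[0,0,90]},
    {"offset":[-3.7,0,15],"rot":[0,0,90]},
    {"offset":[-3.7,0,15],"rot":[0,0,90]},
    {"offset":[-3.7,0,15],"rot":[0,0,90]}
  ]
}}

```text
time: 14.65
position: [0.514, 0.2961, 0.1763]
tool_rot: [0.05, 0.999, -0.0, -0.001]
ft_force: [-0.5, -0.7, -0.5]
grip_width: 0.0295
grip_force: 15.0
```

Run:
```python
from h import *
o=get_obs();print(o["position"],o["grip_width"])
s=vision.camera("side")
cv2.imwrite("pics/g4.png",crop("side",s,210,80,370,230,4,[]))
```

```text
[0.51397778 0.29605596 0.17629672] 0.029514400609427307
```

View pics/g4.png

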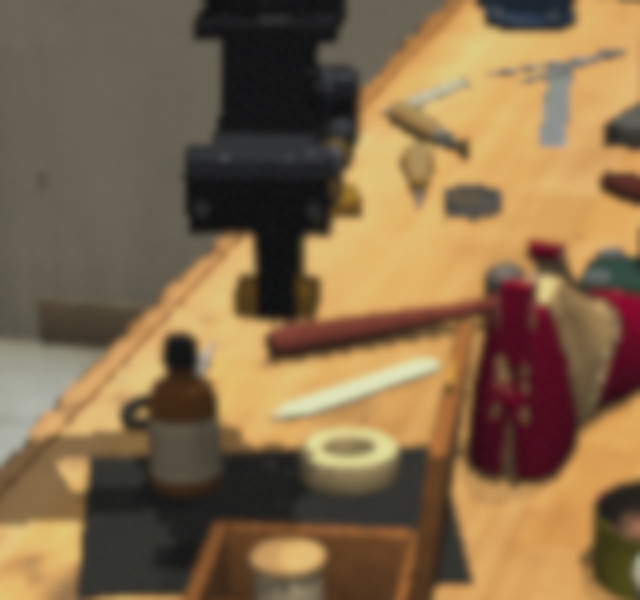

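The wax is held level and centred (u 238–318, fingers at 280). Carrying it over the wide bay and setting it down.

{"name": "apply_moves", "arguments": {
  "series": [
    {"offset":[0,-5,0],"rot":[0,0,0]},
    {"offset":[0,-10,0],"rot":[0,0,0]},
    {"offset":[0,-15,0],"rot":[0,0,0]},
    {"offset":[0,-18.5,0],"rot":[0,0,0]},
    {"offset":[0,-20,0],"rot":[0,0,0]},
    {"offset":[0,-20,0],"rot":[0,0,0]},
    {"offset":[0,-20,-3],"rot":[0,0,0]},
    {"offset":[0,-20,-6],"rot":[0,0,0]},
    {"offset":[0,-20,-8],"rot":[0,0,0]},
    {"offset":[0,-20,-9.5],"rot":[0,0,0]},
    {"offset":[0,-20,-10.5],"rot":[0,0,0]},
    {"offset":[0,-20,-11.3],"rot":[0,0,0]},
    {"offset":[0,-20,-11.8],"rot":[0,0,0]},
    {"offset":[0,-20,-12.1],"rot":[0,0,0]},
    {"offset":[0,-20,-12.1],"rot":[0,0,0]},
    {"offset":[0,-20,-12.1],"rot":[0,0,0]}
  ]
}}

```text
time: 16.3
position: [0.5147, 0.0963, 0.0565]
tool_rot: [0.05, 0.999, 0.0, 0.0]
ft_force: [-0.2, -0.5, -0.6]
grip_width: 0.0299
grip_force: 15.0
```

{"name": "apply_moves", "arguments": {
  "series": [
    {"offset":[0,0,-0.1],"rot":[0,0,0]},
    {"offset":[0,0,-0.2],"rot":[0,0,0]},
    {"offset":[0,0,-0.2],"rot":[0,0,0]},
    {"offset":[0,0,-0.2],"rot":[0,0,0]}
  ]
}}

```text
time: 16.7
position: [0.5144, 0.0962, 0.0541]
tool_rot: [0.05, 0.999, 0.0, 0.0]
ft_force: [0.0, 0.1, -0.9]
grip_width: 0.0297
grip_force: 15.0
```

{"name": "apply_moves", "arguments": {
  "series": [
    {"offset":[0,0,0],"rot":[0,0,0]},
    {"offset":[0,0,0],"rot":[0,0,0]},
    {"offset":[0,0,0],"rot":[0,0,0]},
    {"offset":[0,0,0],"rot":[0,0,0]},
    {"offset":[0,0,2],"rot":[0,0,0]},
    {"offset":[0,0,5],"rot":[0,0,0]},
    {"offset":[0,0,9],"rot":[0,0,0]},
    {"offset":[0,0,14],"rot":[0,0,0]},
    {"offset":[0,-4,17],"rot":[0,0,0]},
    {"offset":[0,-9,20],"rot":[0,0,0]},
    {"offset":[0,-14,20],"rot":[0,0,0]},
    {"offset":[0,-19,20],"rot":[0,0,0]},
    {"offset":[0,-19,20],"rot":[0,0,0]},
    {"offset":[0,-19,20],"rot":[0,0,0]}
  ],
  "hand": 0.5
}}

```text
time: 18.1
position: [0.5141, -0.0952, 0.254]
tool_rot: [0.052, 0.999, 0.0, -0.0]
ft_force: [-0.3, 0.7, -0.2]
grip_width: 0.0433
grip_force: 0.0
```

Run:
```python
from h import *
X=(.520,.125,-.1);G=(0,255,0);M=(255,0,255)
o=get_obs();print(o["position"],o["grip_width"],o["q"])
def lid(a,px0=.061,z0=.063):
    L=.119; return poly(*X,[(px0-L*np.cos(a)*k,y,z0+L*np.sin(a)*k) for k,y in((0,-.087),(1,-.087),(1,.087),(0,.087))])
s=vision.camera("side");t=vision.camera("top")
cs=[(lid(1.6),G),(lid(1.75),M)]
a=crop("side",s,230,150,350,280,3.3,cs);b=crop("top",t,260,180,390,310,3,cs)
c=np.zeros((430,800,3),np.uint8);c[:a.shape[0],:396]=a[:430];c[:390,400:790]=b;cv2.imwrite("pics/g5.png",c)
```

```text
[ 0.51410642 -0.09521094  0.2539669 ] 0.043348950708193244 [-3.97184554e-01  3.78478927e-01  1.67596083e+00  2.76413946e-04
  1.08740902e+00 -1.86446698e+00]
```

View pics/g5.png

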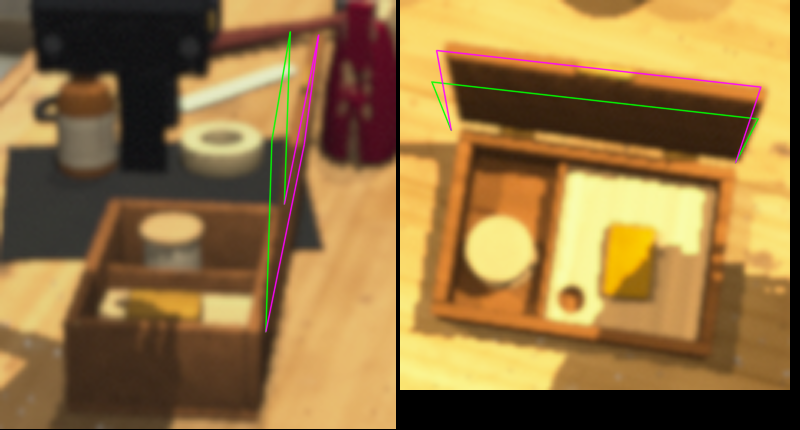

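The wax lies flat on the till at (630,262) and the spool still stands. Next I go behind the lid with shut fingers and pull it forward.

{"name": "apply_moves", "arguments": {
  "series": [
    {"offset":[4,6,2],"rot":[0,0,0]},
    {"offset":[8,10,2],"rot":[0,0,0]},
    {"offset":[12.1,13,2],"rot":[0,0,0]},
    {"offset":[12.1,17,2],"rot":[0,0,0]},
    {"offset":[12.1,19.8,2],"rot":[0,0,0]},
    {"offset":[12.1,19.8,2],"rot":[0,0,0]},
    {"offset":[12.1,19.8,2],"rot":[0,0,0]},
    {"offset":[12.1,19.8,-2],"rot":[0,0,0]},
    {"offset":[12.1,19.8,-5],"rot":[0,0,0]},
    {"offset":[12.1,19.8,-7],"rot":[0,0,0]},
    {"offset":[12.1,19.8,-8.2],"rot":[0,0,0]},
    {"offset":[12.1,19.8,-8.2],"rot":[0,0,0]}
  ],
  "hand": 0
}}

```text
time: 19.4
position: [0.6338, 0.1037, 0.1703]
tool_rot: [0.05, 0.999, -0.0, -0.002]
ft_force: [-0.5, 0.3, -0.4]
grip_width: 0.0005
grip_force: 0.0
```

{"name": "apply_moves", "arguments": {
  "series": [
    {"offset":[-1,0.1,0],"rot":[0,0,0]},
    {"offset":[-2,0.2,0],"rot":[0,0,0]},
    {"offset":[-3,0.3,0],"rot":[0,0,0]},
    {"offset":[-3.7,0.4,0],"rot":[0,0,0]},
    {"offset":[-4.4,0.4,0],"rot":[0,0,0]},
    {"offset":[-5,0.5,0],"rot":[0,0,0]},
    {"offset":[-5.6,0.6,0],"rot":[0,0,0]},
    {"offset":[-6.2,0.6,0],"rot":[0,0,0]},
    {"offset":[-6.8,0.7,0],"rot":[0,0,0]},
    {"offset":[-7.4,0.7,0],"rot":[0,0,0]},
    {"offset":[-7.4,0.7,0],"rot":[0,0,0]},
    {"offset":[-7.4,0.7,0],"rot":[0,0,0]},
    {"offset":[-7.4,0.7,0],"rot":[0,0,0]},
    {"offset":[-7.4,0.7,0],"rot":[0,0,0]},
    {"offset":[-7.4,0.7,0],"rot":[0,0,0]}
  ]
}}

```text
time: 20.9
position: [0.5615, 0.1112, 0.172]
tool_rot: [0.05, 0.999, 0.0, 0.0]
ft_force: [-0.3, -0.3, 0.0]
grip_width: 0.0003
grip_force: 0.0
```

Run:
```python
from h import *
o=get_obs();print(o["position"],o["ft_force"])
s=vision.camera("side");t=vision.camera("top")
a=crop("side",s,220,100,360,280,3,[]);b=crop("top",t,250,180,390,310,2.7,[])
c=np.zeros((540,800,3),np.uint8);c[:a.shape[0],:420]=a;c[:b.shape[0],420:420+b.shape[1]]=b;cv2.imwrite("pics/g6.png",c)
```

```text
[0.56154589 0.11123239 0.17202525] [-0.25146668 -0.30608136  0.02530757]
```

View pics/g6.png

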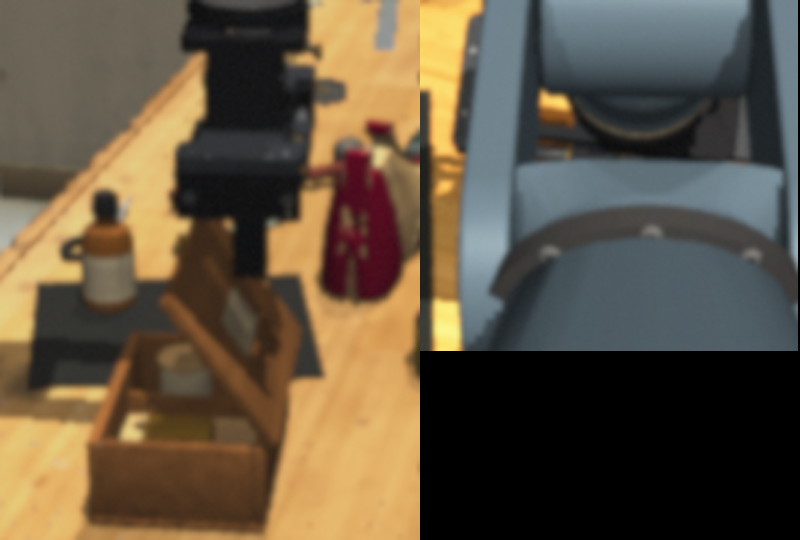

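The lid is about 50° open and off the finger, probably falling slowly. I'll move to the bottle's side while it falls, then check.

{"name": "apply_moves", "arguments": {
  "series": [
    {"offset":[0,0,3],"rot":[0,0,0]},
    {"offset":[0,0,7],"rot":[0,0,0]},
    {"offset":[0,0,10],"rot":[0,0,0]},
    {"offset":[-4,5,10],"rot":[0,0,0]},
    {"offset":[-8,9,10],"rot":[0,0,0]},
    {"offset":[-10,14,10],"rot":[0,0,0]},
    {"offset":[-11.1,19,10],"rot":[0,0,0]},
    {"offset":[-11.1,24,10],"rot":[0,0,0]},
    {"offset":[-11.1,29,10],"rot":[0,0,0]},
    {"offset":[-11.1,29,10],"rot":[0,0,0]},
    {"offset":[-11.1,29,10],"rot":[0,0,0]}
  ],
  "hand": 0.75
}}

```text
time: 22.1
position: [0.4497, 0.4046, 0.2719]
tool_rot: [0.048, 0.999, 0.001, 0.0]
ft_force: [-0.1, -0.7, 0.0]
grip_width: 0.0651
grip_force: 0.0
```

Run:
```python
from h import *
o=get_obs();print(o["position"],o["q"],o["tool_rot"])
X=(.520,.125,-.1)
s=vision.camera("side");t=vision.camera("top")
a=crop("side",s,220,100,360,280,3,[]);b=crop("top",t,250,180,390,310,2.7,[])
c=np.zeros((540,800,3),np.uint8);c[:a.shape[0],:420]=a;c[:b.shape[0],420:420+b.shape[1]]=b;cv2.imwrite("pics/g7.png",c)
for q in("dye_bottle","tape_roll"):
  for cam in("side","top"): print(q,cam,[(np.round(d["centre"],4),d["conf"]) for d in nets.spot_point(cam,q)[:1]])
```

```text
[0.44973223 0.40457064 0.27187274] [ 5.47670638e-01  4.70377977e-01  1.45502310e+00  8.37349284e-04
  1.21475663e+00 -9.27730633e-01] [4.78249156e-02 9.98855399e-01 7.27356039e-04 3.73897468e-04]
dye_bottle side [(array([ 4.515e-01,  3.974e-01, -2.000e-04]), 0.81)]
dye_bottle top [(array([0.4514, 0.4013, 0.0041]), 0.91)]
tape_roll side [(array([5.499e-01, 4.067e-01, 3.000e-04]), 0.86)]
tape_roll top [(array([0.5487, 0.4081, 0.0045]), 0.69)]
```

View pics/g7.png

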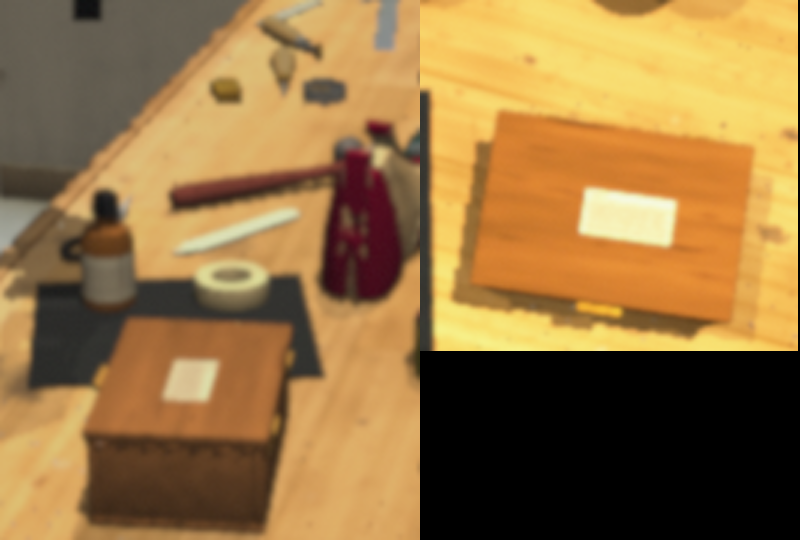

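The lid is shut. Now the bottle: grasp at mid-body, just above 50 mm.

{"name": "apply_moves", "arguments": {
  "series": [
    {"offset":[0,0,-4],"rot":[0,0,0]},
    {"offset":[0,0,-8],"rot":[0,0,0]},
    {"offset":[0,0,-11],"rot":[0,0,0]},
    {"offset":[0,0,-13],"rot":[0,0,0]},
    {"offset":[0,0,-15],"rot":[0,0,0]},
    {"offset":[0,0,-17],"rot":[0,0,0]},
    {"offset":[0,0,-19],"rot":[0,0,0]},
    {"offset":[0,0,-20.5],"rot":[0,0,0]},
    {"offset":[0,0,-21.3],"rot":[0,0,0]},
    {"offset":[0,0,-21.3],"rot":[0,0,0]},
    {"offset":[0,0,-21.3],"rot":[0,0,0]}
  ]
}}

```text
time: 23.5
position: [0.4508, 0.4013, 0.0596]
tool_rot: [0.05, 0.999, 0.0, 0.0]
ft_force: [0.1, 0.3, -0.7]
grip_width: 0.0653
grip_force: 0.0
```

{"name": "apply_moves", "arguments": {
  "series": [
    {"offset":[0,0,0],"rot":[0,0,0]},
    {"offset":[0,0,0],"rot":[0,0,0]},
    {"offset":[0,0,0],"rot":[0,0,0]},
    {"offset":[0,0,0],"rot":[0,0,0]},
    {"offset":[0,0,0],"rot":[0,0,0]},
    {"offset":[0,0,0],"rot":[0,0,0]},
    {"offset":[0,0,0],"rot":[0,0,0]},
    {"offset":[0,0,0],"rot":[0,0,0]}
  ],
  "hand": 0.3,
  "newtons": 20
}}

```text
time: 24.3
position: [0.4505, 0.4015, 0.0595]
tool_rot: [0.05, 0.999, 0.0, 0.0]
ft_force: [-1.2, -0.2, 5.5]
grip_width: 0.0431
grip_force: 20.0
```

{"name": "apply_moves", "arguments": {
  "series": [
    {"offset":[0,0,1],"rot":[0,0,0]},
    {"offset":[0,0,3],"rot":[0,0,0]},
    {"offset":[0,0,6],"rot":[0,0,0]},
    {"offset":[0,0,9],"rot":[0,0,0]},
    {"offset":[0,0,12],"rot":[0,0,0]},
    {"offset":[0.3,-1,14],"rot":[0,0,0]},
    {"offset":[1,-3,15],"rot":[0,0,0]},
    {"offset":[1.9,-6,15],"rot":[0,0,0]},
    {"offset":[3.2,-10,15],"rot":[0,0,0]},
    {"offset":[4.5,-14,15],"rot":[0,0,0]},
    {"offset":[5.8,-18,15],"rot":[0,0,0]},
    {"offset":[7,-22,15],"rot":[0,0,0]},
    {"offset":[8.3,-26,15],"rot":[0,0,0]},
    {"offset":[9.6,-30,15],"rot":[0,0,0]},
    {"offset":[10.9,-34,15],"rot":[0,0,0]},
    {"offset":[12.2,-38,15],"rot":[0,0,0]},
    {"offset":[13.5,-42,15],"rot":[0,0,0]},
    {"offset":[14.7,-46,15],"rot":[0,0,0]},
    {"offset":[15.5,-48.5,15],"rot":[0,0,0]},
    {"offset":[15.9,-49.6,15],"rot":[0,0,0]}
  ]
}}

```text
time: 26.3
position: [0.6097, -0.0976, 0.2089]
tool_rot: [0.051, 0.999, -0.0, 0.0]
ft_force: [-0.1, 0.1, -0.8]
grip_width: 0.0428
grip_force: 20.0
```

{"name": "apply_moves", "arguments": {
  "series": [
    {"offset":[0,0,0],"rot":[0,0,0]},
    {"offset":[0,0,-2],"rot":[0,0,0]},
    {"offset":[0,0,-5],"rot":[0,0,0]},
    {"offset":[0,0,-7],"rot":[0,0,0]},
    {"offset":[0,0,-8],"rot":[0,0,0]},
    {"offset":[0,0,-8.5],"rot":[0,0,0]},
    {"offset":[0,0,-8.5],"rot":[0,0,0]}
  ]
}}

```text
time: 27.0
position: [0.6091, -0.0938, 0.124]
tool_rot: [0.049, 0.999, 0.0, -0.0]
ft_force: [0.0, 0.2, -0.8]
grip_width: 0.0434
grip_force: 20.0
```

Run:
```python
from h import *
o=get_obs();p=o["position"];print(p,o["q"],o["grip_width"])
G=(0,255,0);M=(255,0,255);zb=p[2]-.0595+.003
cs=[(circ(p[0],p[1],zb,.044),M),(circ(p[0],p[1],zb+.097,.024),M),(circ(.609,-.095,.048,.059),G)]
s=vision.camera("side");t=vision.camera("top")
a=crop("side",s,290,190,390,330,4,cs);b=crop("top",t,390,150,490,290,3.9,cs)
c=np.zeros((560,800,3),np.uint8);c[:,:400]=a;c[:b.shape[0],400:400+b.shape[1]]=b;cv2.imwrite("pics/g8.png",c)
```

```text
[ 0.60914187 -0.09375834  0.12396389] [-3.33877927e-01  6.68149906e-01  1.55450815e+00  1.79902359e-04
  9.19711290e-01 -1.80580187e+00] 0.04343248696864218
```

View pics/g8.png

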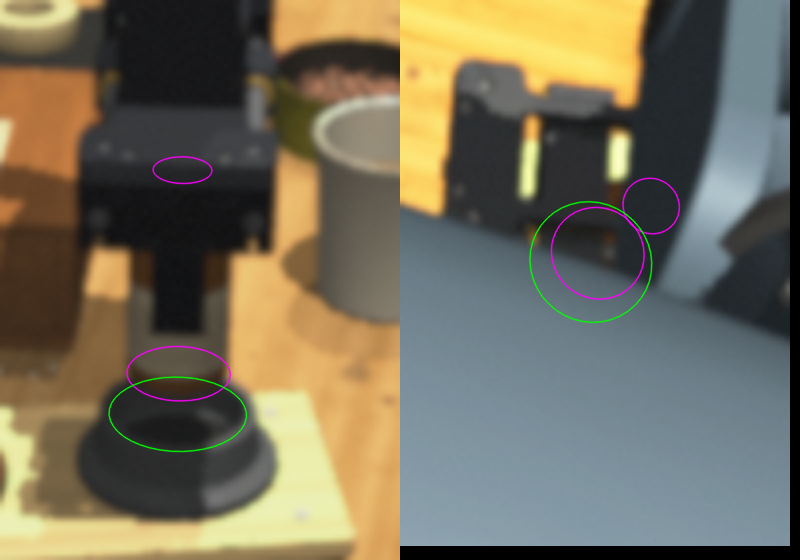

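The bottle hangs upright at u ≈ 178, centred over the well (u ≈ 178). Lowering it.

{"name": "apply_moves", "arguments": {
  "series": [
    {"offset":[0,0,-0.8],"rot":[0,0,0]},
    {"offset":[0,0,-1.6],"rot":[0,0,0]},
    {"offset":[0,0,-2.4],"rot":[0,0,0]},
    {"offset":[0,0,-3.1],"rot":[0,0,0]},
    {"offset":[0,0,-3.6],"rot":[0,0,0]},
    {"offset":[0,0,-3.9],"rot":[0,0,0]},
    {"offset":[0,0,-4.1],"rot":[0,0,0]},
    {"offset":[0,0,-4.1],"rot":[0,0,0]},
    {"offset":[0,0,-4.1],"rot":[0,0,0]}
  ]
}}

```text
time: 28.0
position: [0.6095, -0.0948, 0.0832]
tool_rot: [0.05, 0.999, -0.0, 0.0]
ft_force: [0.2, -0.0, -0.5]
grip_width: 0.0435
grip_force: 20.0
```

{"name": "apply_moves", "arguments": {
  "series": [
    {"offset":[0,0,-0.1],"rot":[0,0,0]},
    {"offset":[0,0,-0.15],"rot":[0,0,0]},
    {"offset":[0,0,-0.15],"rot":[0,0,0]}
  ]
}}

```text
time: 28.3
position: [0.6097, -0.0948, 0.0825]
tool_rot: [0.05, 0.999, -0.0, 0.001]
ft_force: [-1.7, 0.3, 5.5]
grip_width: 0.0432
grip_force: 20.0
```

{"name": "apply_moves", "arguments": {
  "series": [
    {"offset":[0,0,0],"rot":[0,0,0]},
    {"offset":[0,0,0],"rot":[0,0,0]},
    {"offset":[0,0,0],"rot":[0,0,0]},
    {"offset":[0,0,0],"rot":[0,0,0]},
    {"offset":[0,0,0],"rot":[0,0,0]},
    {"offset":[0,0,2],"rot":[0,0,0]},
    {"offset":[0,0,5],"rot":[0,0,0]},
    {"offset":[0,0,9],"rot":[0,0,0]},
    {"offset":[0,0,13],"rot":[0,0,0]},
    {"offset":[0,0,17],"rot":[0,0,0]},
    {"offset":[-2,5,17],"rot":[0,0,0]},
    {"offset":[-4,10,17],"rot":[0,0,0]},
    {"offset":[-6,15,17],"rot":[0,0,0]},
    {"offset":[-6,20,17],"rot":[0,0,0]},
    {"offset":[-6,25,17],"rot":[0,0,0]}
  ],
  "hand": 0.7
}}

```text
time: 29.8
position: [0.5483, 0.146, 0.2518]
tool_rot: [0.05, 0.999, -0.0, -0.0]
ft_force: [0.3, 0.6, -0.5]
grip_width: 0.0607
grip_force: 0.0
```

Run:
```python
from h import *
o=get_obs();p=o["position"];print(p,o["grip_width"])
G=(0,255,0);M=(255,0,255);R=(0,0,255)
cs=[(circ(.609,-.095,.026,.044),M),(circ(.609,-.095,.123,.024),M)]
# gripper-body footprint for the tape grasp at z .08, two yaws
for d,col in((84.3,G),(95,R)):
    a=np.radians(d); cs.append((poly(.550,.407,a,rect(-.095,.095,-.0375,.0375,.08)),col))
cs+=[(circ(.550,.407,.022,.061),M)]
s=vision.camera("side");t=vision.camera("top")
a=crop("side",s,220,100,400,340,2.2,cs);b=crop("top",t,60,110,260,340,2.0,cs)
c=np.zeros((530,800,3),np.uint8);c[:528,:396]=a;c[:b.shape[0],400:400+b.shape[1]]=b;cv2.imwrite("pics/g9.png",c)
```

```text
[0.54825942 0.14598027 0.25177052] 0.06073953625038419
```

View pics/g9.png

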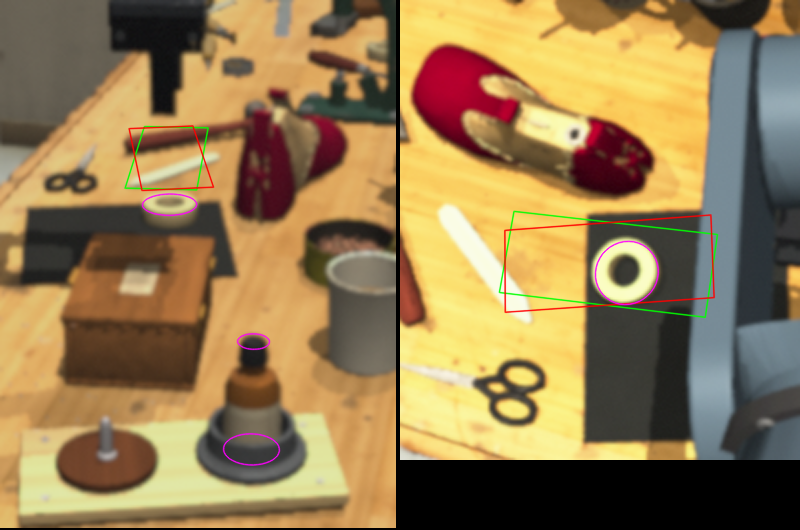

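The bottle stands upright in its stand, at (253,342) to (253,450) in the crop. The gripper's footprint over the tape clears the shoe. Next, the tape.

{"name": "apply_moves", "arguments": {
  "series": [
    {"offset":[0.2,5,0],"rot":[0,0,0]},
    {"offset":[0.2,10,0],"rot":[0,0,0]},
    {"offset":[0.2,15,0],"rot":[0,0,0]},
    {"offset":[0.2,20,0],"rot":[0,0,0]},
    {"offset":[0.2,24,-2],"rot":[0,0,0]},
    {"offset":[0.2,25.1,-6],"rot":[0,0,0]},
    {"offset":[0.2,25.1,-10],"rot":[0,0,0]},
    {"offset":[0.2,25.1,-14],"rot":[0,0,0]},
    {"offset":[0.2,25.1,-17],"rot":[0,0,0]},
    {"offset":[0.2,25.1,-19.5],"rot":[0,0,0]},
    {"offset":[0.2,25.1,-21],"rot":[0,0,0]},
    {"offset":[0.2,25.1,-22],"rot":[0,0,0]},
    {"offset":[0.2,25.1,-22.4],"rot":[0,0,0]},
    {"offset":[0.2,25.1,-22.4],"rot":[0,0,0]},
    {"offset":[0.2,25.1,-22.4],"rot":[0,0,0]}
  ],
  "hand": 1
}}

```text
time: 31.4
position: [0.5514, 0.3946, 0.0272]
tool_rot: [0.05, 0.999, -0.0, -0.0]
ft_force: [0.2, -0.6, 0.7]
grip_width: 0.087
grip_force: 0.1
```

{"name": "apply_moves", "arguments": {
  "series": [
    {"offset":[0,0,0],"rot":[0,0,0]},
    {"offset":[0,0,0],"rot":[0,0,0]},
    {"offset":[0,0,0],"rot":[0,0,0]},
    {"offset":[0,0,0],"rot":[0,0,0]},
    {"offset":[0,0,0],"rot":[0,0,0]},
    {"offset":[0,0,0],"rot":[0,0,0]},
    {"offset":[0,0,0],"rot":[0,0,0]},
    {"offset":[0,0,0],"rot":[0,0,0]}
  ],
  "hand": 0.5,
  "newtons": 15
}}

```text
time: 32.2
position: [0.5515, 0.3954, 0.0276]
tool_rot: [0.05, 0.999, 0.0, 0.0]
ft_force: [-0.5, 0.3, 0.1]
grip_width: 0.0443
grip_force: 0.1
```

Run:
```python
from h import *
s=vision.camera("side");t=vision.camera("top")
a=crop("side",s,230,110,340,240,4,[]);b=crop("top",t,100,190,230,330,2.6,[])
c=np.zeros((520,800,3),np.uint8);c[:,:440]=a;c[:b.shape[0],440:440+b.shape[1]]=b;cv2.imwrite("pics/g10.png",c)
for cam in("side","top"): print(cam,[(np.round(d["centre"],4),d["conf"]) for d in nets.spot_point(cam,"tape_roll")[:1]])
```

```text
side [(array([0.5463, 0.3921, 0.0282]), 0.52)]
top [(array([ 0.7321,  0.0872, -0.002 ]), 0.7)]
```

View pics/g10.png

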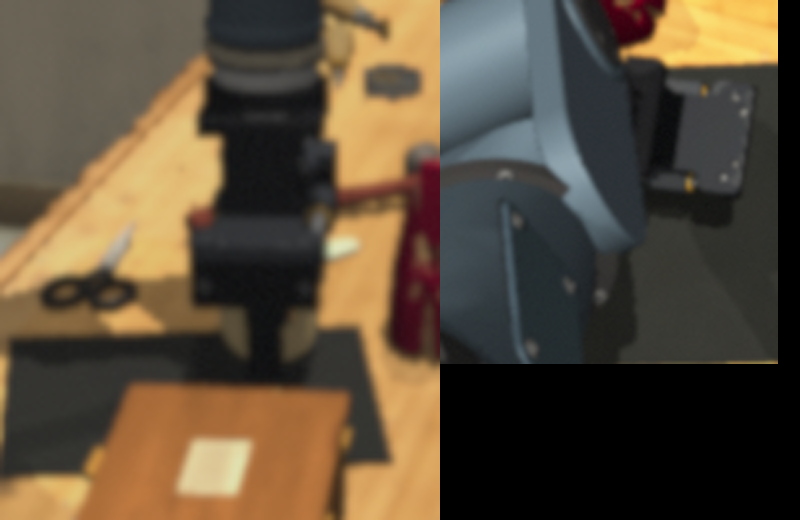

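The last offset ran from a pose 11 mm short of its target, because my previous call ended before reaching its last row, so the roll was not caught squarely and seems tilted between the fingers. Opening, lifting and looking again.

{"name": "apply_moves", "arguments": {
  "series": [
    {"offset":[0,0,0],"rot":[0,0,0]},
    {"offset":[0,0,0],"rot":[0,0,0]},
    {"offset":[0,0,0],"rot":[0,0,0]},
    {"offset":[0,0,0],"rot":[0,0,0]},
    {"offset":[0,0,0],"rot":[0,0,0]},
    {"offset":[0,0,0],"rot":[0,0,0]},
    {"offset":[0,0,0],"rot":[0,0,0]},
    {"offset":[0,0,1],"rot":[0,0,0]},
    {"offset":[0,0,3],"rot":[0,0,0]},
    {"offset":[0,0,6],"rot":[0,0,0]},
    {"offset":[0,0,10],"rot":[0,0,0]},
    {"offset":[0,0,15],"rot":[0,0,0]},
    {"offset":[0,-5,20],"rot":[0,0,0]},
    {"offset":[0,-10,20],"rot":[0,0,0]},
    {"offset":[0,-15,20],"rot":[0,0,0]},
    {"offset":[0,-20,20],"rot":[0,0,0]},
    {"offset":[0,-20,20],"rot":[0,0,0]},
    {"offset":[0,-20,20],"rot":[0,0,0]}
  ],
  "hand": 1
}}

```text
time: 34.2
position: [0.5517, 0.1933, 0.2284]
tool_rot: [0.052, 0.999, 0.0, 0.0]
ft_force: [0.5, 0.6, -0.2]
grip_width: 0.087
grip_force: 0.0
```

Run:
```python
from h import *
s=vision.camera("side");t=vision.camera("top");o=get_obs();print(o["position"],o["grip_width"])
cs=[(circ(.551,.407,.022,.061),(255,0,255))]
a=crop("side",s,230,110,340,240,4,cs);b=crop("top",t,100,190,230,330,2.6,cs)
c=np.zeros((520,800,3),np.uint8);c[:,:440]=a;c[:b.shape[0],440:440+b.shape[1]]=b;cv2.imwrite("pics/g11.png",c)
for cam in("side","top"): print(cam,[(np.round(d["centre"],4),d["conf"]) for d in nets.spot_point(cam,"tape_roll")[:1]])
```

```text
[0.55174302 0.19608656 0.2280143 ] 0.0869082861902273
side [(array([0.5507, 0.3922, 0.0329]), 0.87)]
top [(array([0.5477, 0.3955, 0.0332]), 0.63)]
```

View pics/g11.png

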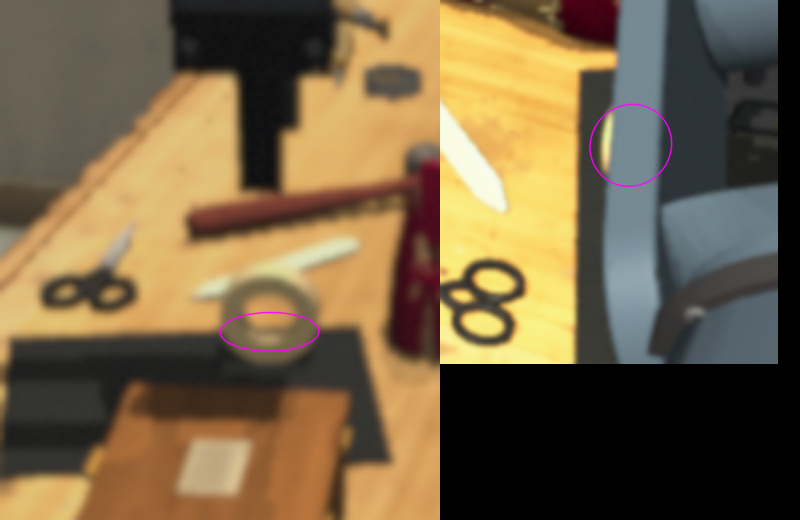

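The roll now stands on its edge on the mat, a ring at (268,318) in the crop. I need to know which face was its underside before knocking it flat.

Run:
```python
from h import *
from scipy.spatial import ConvexHull
s=vision.camera("side")
for f in(nets.search_frame,nets.spot_point):
  for cam in("side","top"): print(cam,[(np.round(d["centre"],4),d["conf"]) for d in f(cam,"tape_roll")[:1]])
# fit hull outline of an upright roll to the image: maximise mean gradient along the outline
g=cv2.GaussianBlur(s.astype(np.float32),(0,0),.8)
G=sum(np.hypot(cv2.Sobel(g[:,:,i],-1,1,0),cv2.Sobel(g[:,:,i],-1,0,1)) for i in range(3))
a=np.linspace(0,2*np.pi,60)
def outl(x,y,yaw,r):
    n=np.array([-np.sin(yaw),np.cos(yaw),0]);e=np.array([np.cos(yaw),np.sin(yaw),0])
    out=[]
    for k in(-1,1): out.append(np.array([x,y,.0335])+n*k*.0095+r*(np.cos(a)[:,None]*e+np.sin(a)[:,None]*np.array([0,0,1])))
    return out
res=[]
for x in np.arange(.54,.562,.002):
  for y in np.arange(.37,.43,.002):
    for yaw in(-.3,-.2,-.1,0,.1,.2,.3):
      F,B=outl(x,y,yaw,.0305); P=proj("side",np.vstack([F,B])); h=P[ConvexHull(P).vertices]
      h=np.vstack([h,h[:1]]); q=np.vstack([np.linspace(h[i],h[i+1],4)[:3] for i in range(len(h)-1)])
      m=cv2.remap(G,q[:,:1].astype(np.float32),q[:,1:].astype(np.float32),cv2.INTER_LINEAR).mean()
      res.append((m,x,y,yaw))
res.sort(reverse=True)
for r in res[:8]: print(np.round(r,3))
_,x,y,yaw=res[0];F,B=outl(x,y,yaw,.0305);H,_=outl(x,y,yaw,.016)
cv2.imwrite("pics/g12.png",np.hstack([crop("side",s,270,165,320,215,8,[]),crop("side",s,270,165,320,215,8,[(F,(255,0,255)),(B,(0,255,0)),(H,(0,0,255))])]))
```

```text
side [(array([0.5522, 0.3963, 0.0372]), 0.65)]
top [(array([0.5448, 0.4123, 0.0624]), 0.51)]
side [(array([0.5509, 0.391 , 0.0307]), 0.74)]
top [(array([0.5477, 0.3955, 0.0332]), 0.63)]
[3.22881e+02 5.50000e-01 3.88000e-01 3.00000e-01]
[3.22078e+02 5.50000e-01 3.86000e-01 3.00000e-01]
[3.20778e+02 5.50000e-01 3.90000e-01 3.00000e-01]
[3.19387e+02 5.48000e-01 3.88000e-01 3.00000e-01]
[3.19237e+02 5.50000e-01 3.84000e-01 3.00000e-01]
[3.18063e+02 5.50000e-01 3.86000e-01 2.00000e-01]
[3.18039e+02 5.48000e-01 3.86000e-01 3.00000e-01]
[3.17543e+02 5.50000e-01 3.88000e-01 2.00000e-01]
```

View pics/g12.png

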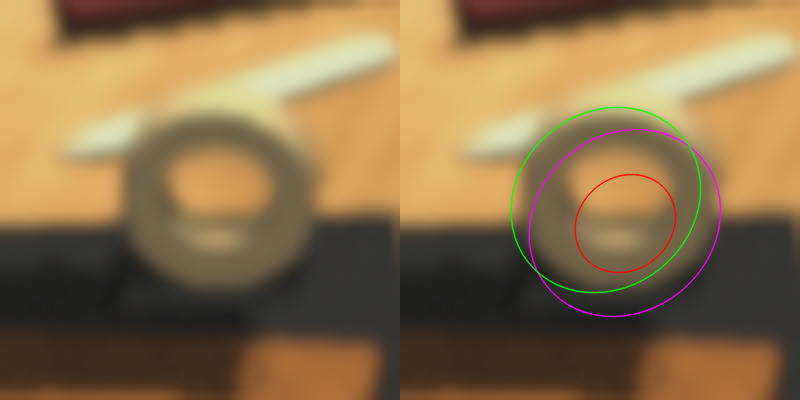

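The near face sits at y ≈ 0.391 and the lit tread behind it at ≈ 0.41. The net puts the underside origin at about 0.393, so the underside faces −y. I'll push the top gently toward −y to lay it back the right way up.

{"name": "apply_moves", "arguments": {
  "series": [
    {"offset":[-0.2,5,1],"rot":[0,0,0]},
    {"offset":[-0.2,10,1],"rot":[0,0,0]},
    {"offset":[-0.2,15,1],"rot":[0,0,0]},
    {"offset":[-0.2,20,1],"rot":[0,0,0]},
    {"offset":[-0.2,25,1],"rot":[0,0,0]},
    {"offset":[-0.2,26,1],"rot":[0,0,0]},
    {"offset":[-0.2,26,1],"rot":[0,0,0]},
    {"offset":[-0.2,26,1],"rot":[0,0,0]},
    {"offset":[-0.2,26,-3],"rot":[0,0,0]},
    {"offset":[-0.2,26,-7],"rot":[0,0,0]},
    {"offset":[-0.2,26,-11],"rot":[0,0,0]},
    {"offset":[-0.2,26,-14],"rot":[0,0,0]},
    {"offset":[-0.2,26,-16],"rot":[0,0,0]},
    {"offset":[-0.2,26,-16],"rot":[0,0,0]},
    {"offset":[-0.2,26,-16],"rot":[0,0,0]}
  ],
  "hand": 0
}}

```text
time: 36.15
position: [0.5502, 0.4538, 0.068]
tool_rot: [0.051, 0.999, -0.0, -0.0]
ft_force: [0.3, 0.6, -0.9]
grip_width: 0.0005
grip_force: 0.0
```

{"name": "apply_moves", "arguments": {
  "series": [
    {"offset":[0,-1,0],"rot":[0,0,0]},
    {"offset":[0,-2,0],"rot":[0,0,0]},
    {"offset":[0,-2.5,0],"rot":[0,0,0]},
    {"offset":[0,-3,0],"rot":[0,0,0]},
    {"offset":[0,-3.5,0],"rot":[0,0,0]},
    {"offset":[0,-4,0],"rot":[0,0,0]},
    {"offset":[0,-4.5,0],"rot":[0,0,0]},
    {"offset":[0,-5,0],"rot":[0,0,0]},
    {"offset":[0,-5.5,0],"rot":[0,0,0]},
    {"offset":[0,-6,0],"rot":[0,0,0]},
    {"offset":[0,-6,0],"rot":[0,0,0]},
    {"offset":[0,-6,0],"rot":[0,0,0]},
    {"offset":[0,-6,4],"rot":[0,0,0]},
    {"offset":[0,-6,9],"rot":[0,0,0]},
    {"offset":[0,-6,14],"rot":[0,0,0]},
    {"offset":[0,-6,19],"rot":[0,0,0]},
    {"offset":[-14,-6,21],"rot":[0,0,0]},
    {"offset":[-14,-6,21],"rot":[0,0,0]},
    {"offset":[-14,-6,21],"rot":[0,0,0]},
    {"offset":[-14,-6,21],"rot":[0,0,0]}
  ]
}}

```text
time: 38.15
position: [0.4035, 0.3953, 0.2785]
tool_rot: [0.048, 0.999, -0.0, -0.002]
ft_force: [-0.6, 0.9, -0.4]
grip_width: 0.0004
grip_force: 0.0
```

Run:
```python
from h import *
s=vision.camera("side");t=vision.camera("top");o=get_obs();print(o["position"],o["q"])
cs=[(circ(.550,.3605,.022,.061),(255,0,255))]
a=crop("side",s,230,110,340,240,4,cs);b=crop("top",t,100,190,230,330,2.6,cs)
c=np.zeros((520,800,3),np.uint8);c[:,:440]=a;c[:b.shape[0],440:440+b.shape[1]]=b;cv2.imwrite("pics/g13.png",c)
for cam in("side","top"): print(cam,[(np.round(d["centre"],4),d["conf"]) for d in nets.spot_point(cam,"tape_roll")[:1]])
```

```text
[0.40896937 0.3959861  0.27835822] [ 5.73164215e-01  4.13160215e-01  1.53655957e+00 -2.96729295e-04
  1.18989463e+00 -8.99345344e-01]
side [(array([0.5449, 0.3614, 0.0018]), 0.77)]
top [(array([0.5455, 0.3659, 0.0057]), 0.74)]
```

View pics/g13.png

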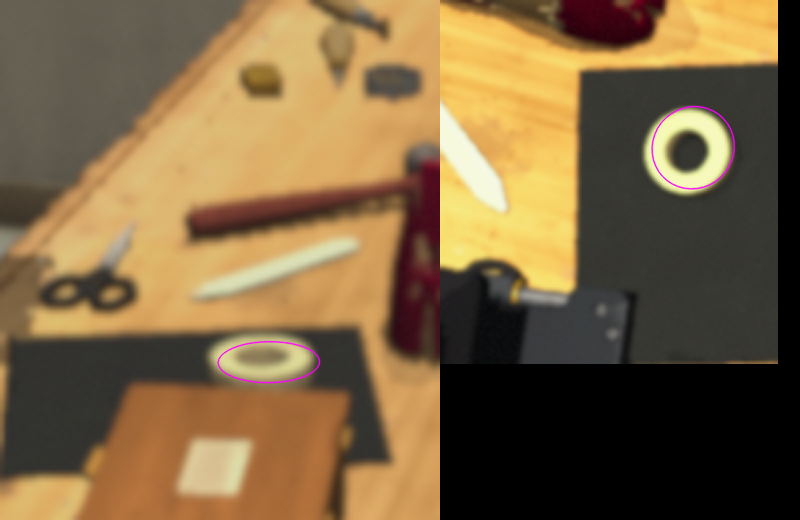

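The roll lies flat again at about (0.5465, 0.3645). Moving above it, checking the reached pose, then descending.

{"name": "apply_moves", "arguments": {
  "series": [
    {"offset":[5,-3.15,-1],"rot":[0,0,0]},
    {"offset":[10,-3.15,-5],"rot":[0,0,0]},
    {"offset":[13.7,-3.15,-9],"rot":[0,0,0]},
    {"offset":[13.7,-3.15,-13],"rot":[0,0,0]},
    {"offset":[13.7,-3.15,-15],"rot":[0,0,0]},
    {"offset":[13.7,-3.15,-15],"rot":[0,0,0]},
    {"offset":[13.7,-3.15,-15],"rot":[0,0,0]},
    {"offset":[13.7,-3.15,-15],"rot":[0,0,0]}
  ],
  "hand": 1
}}

```text
time: 39.15
position: [0.5479, 0.3645, 0.1295]
tool_rot: [0.05, 0.999, 0.001, 0.002]
ft_force: [0.2, 0.9, 0.1]
grip_width: 0.0565
grip_force: 0.0
```

{"name": "apply_moves", "arguments": {
  "series": [
    {"offset":[-0.1,0,0],"rot":[0,0,0]},
    {"offset":[-0.1,0,0],"rot":[0,0,0]},
    {"offset":[-0.1,0,0],"rot":[0,0,0]},
    {"offset":[-0.1,0,-3],"rot":[0,0,0]},
    {"offset":[-0.1,0,-5],"rot":[0,0,0]},
    {"offset":[-0.1,0,-6.5],"rot":[0,0,0]},
    {"offset":[-0.1,0,-7.5],"rot":[0,0,0]},
    {"offset":[-0.1,0,-7.5],"rot":[0,0,0]}
  ]
}}

```text
time: 39.95
position: [0.5448, 0.3636, 0.0513]
tool_rot: [0.05, 0.999, -0.001, -0.001]
ft_force: [-0.0, -0.9, 0.0]
grip_width: 0.0869
grip_force: 0.0
```

{"name": "apply_moves", "arguments": {
  "series": [
    {"offset":[0,0,-0.8],"rot":[0,0,0]},
    {"offset":[0,0,-1.6],"rot":[0,0,0]},
    {"offset":[0,0,-2.3],"rot":[0,0,0]},
    {"offset":[0,0,-2.3],"rot":[0,0,0]},
    {"offset":[0,0,-2.3],"rot":[0,0,0]}
  ]
}}

```text
time: 40.45
position: [0.5454, 0.3639, 0.0294]
tool_rot: [0.05, 0.999, -0.0, -0.0]
ft_force: [-0.5, -0.1, -0.4]
grip_width: 0.0868
grip_force: 0.0
```

{"name": "apply_moves", "arguments": {
  "series": [
    {"offset":[0,0,0],"rot":[0,0,0]},
    {"offset":[0,0,0],"rot":[0,0,0]},
    {"offset":[0,0,0],"rot":[0,0,0]},
    {"offset":[0,0,0],"rot":[0,0,0]},
    {"offset":[0,0,0],"rot":[0,0,0]},
    {"offset":[0,0,0],"rot":[0,0,0]},
    {"offset":[0,0,0],"rot":[0,0,0]},
    {"offset":[0,0,0],"rot":[0,0,0]}
  ],
  "hand": 0.6,
  "newtons": 12
}}

```text
time: 41.25
position: [0.5456, 0.364, 0.0298]
tool_rot: [0.05, 0.999, 0.0, 0.0]
ft_force: [-0.3, -0.5, 1.4]
grip_width: 0.06
grip_force: 12.0
```

I've now viewed 17 pictures, over the limit of 14, so I'll view no more and check with the networks and force readings only. Lifting the roll and carrying it to the spindle.

{"name": "apply_moves", "arguments": {
  "series": [
    {"offset":[0,0,1],"rot":[0,0,0]},
    {"offset":[0,0,4],"rot":[0,0,0]},
    {"offset":[0,0,8],"rot":[0,0,0]},
    {"offset":[0,0,12],"rot":[0,0,0]},
    {"offset":[0,0,16],"rot":[0,0,0]},
    {"offset":[-0.5,-4,16],"rot":[0,0,0]},
    {"offset":[-1,-8.5,16],"rot":[0,0,0]},
    {"offset":[-1.5,-13,16],"rot":[0,0,0]},
    {"offset":[-2,-17.5,16],"rot":[0,0,0]},
    {"offset":[-2.5,-22,16],"rot":[0,0,0]},
    {"offset":[-3,-26.5,16],"rot":[0,0,0]},
    {"offset":[-3.5,-31,16],"rot":[0,0,0]},
    {"offset":[-4,-35.5,16],"rot":[0,0,0]},
    {"offset":[-4.5,-40,16],"rot":[0,0,0]},
    {"offset":[-5,-44,16],"rot":[0,0,0]},
    {"offset":[-5.1,-46.7,16],"rot":[0,0,0]},
    {"offset":[-5.1,-46.7,16],"rot":[0,0,0]},
    {"offset":[-5.1,-46.7,12],"rot":[0,0,0]},
    {"offset":[-5.1,-46.7,8.5],"rot":[0,0,0]},
    {"offset":[-5.1,-46.7,8.5],"rot":[0,0,0]}
  ]
}}

```text
time: 43.25
position: [0.4914, -0.101, 0.1114]
tool_rot: [0.05, 0.999, 0.002, -0.005]
ft_force: [-1.1, -0.3, -1.4]
grip_width: 0.0601
grip_force: 12.0
```

Run:
```python
from h import *
o=get_obs();print(o["position"],o["tool_rot"],o["grip_width"])
for c in("side","top"):
  vision.camera(c)
  for q in("tape_roll","tape_spindle","dye_bottle","bottle_stand"): print(c,q,[(np.round(d["centre"],4),round(d["conf"],2)) for d in nets.spot_point(c,q)[:1]])
```

```text
[ 0.49135882 -0.10101358  0.11144528] [ 0.04986359  0.99874402  0.00191057 -0.00451053] 0.06005270341889846
side tape_roll [(array([ 0.4893, -0.1077,  0.0847]), 0.75)]
side tape_spindle [(array([ 0.4904, -0.1053,  0.0182]), 0.92)]
side dye_bottle [(array([ 0.6084, -0.0935,  0.0265]), 0.77)]
side bottle_stand [(array([ 0.6084, -0.0945,  0.0179]), 0.93)]
top tape_roll [(array([0.5215, 0.1231, 0.0018]), 0.71)]
top tape_spindle []
top dye_bottle [(array([ 0.6071, -0.0927,  0.0277]), 0.86)]
top bottle_stand [(array([ 0.6122, -0.0961,  0.0173]), 0.94)]
```

{"name": "apply_moves", "arguments": {
  "series": [
    {"offset":[0,0,0],"rot":[0,0,0]},
    {"offset":[0,0,0],"rot":[0,0,0]},
    {"offset":[0,0,0],"rot":[0,0,0]},
    {"offset":[0,0,-1],"rot":[0,0,0]},
    {"offset":[0,0,-2],"rot":[0,0,0]},
    {"offset":[0,0,-3],"rot":[0,0,0]},
    {"offset":[0,0,-3],"rot":[0,0,0]},
    {"offset":[0,0,-3],"rot":[0,0,0]}
  ]
}}

```text
time: 44.55
position: [0.4941, -0.1029, 0.0838]
tool_rot: [0.05, 0.999, 0.0, -0.001]
ft_force: [0.1, -0.0, -0.6]
grip_width: 0.06
grip_force: 12.0
```

{"name": "apply_moves", "arguments": {
  "series": [
    {"offset":[0,0,-0.6],"rot":[0,0,0]},
    {"offset":[0,0,-1.2],"rot":[0,0,0]},
    {"offset":[0,0,-1.8],"rot":[0,0,0]},
    {"offset":[0,0,-2.3],"rot":[0,0,0]},
    {"offset":[0,0,-2.6],"rot":[0,0,0]},
    {"offset":[0,0,-2.75],"rot":[0,0,0]},
    {"offset":[0,0,-2.75],"rot":[0,0,0]},
    {"offset":[0,0,-2.75],"rot":[0,0,0]}
  ]
}}

```text
time: 45.35
position: [0.4946, -0.1031, 0.0571]
tool_rot: [0.05, 0.999, -0.0, 0.0]
ft_force: [0.5, -0.4, -1.0]
grip_width: 0.0597
grip_force: 12.0
```

{"name": "apply_moves", "arguments": {
  "series": [
    {"offset":[0,0,-0.1],"rot":[0,0,0]},
    {"offset":[0,0,-0.2],"rot":[0,0,0]},
    {"offset":[0,0,-0.2],"rot":[0,0,0]},
    {"offset":[0,0,-0.2],"rot":[0,0,0]}
  ]
}}

```text
time: 45.75
position: [0.4945, -0.1031, 0.0551]
tool_rot: [0.05, 0.999, -0.0, 0.0]
ft_force: [0.1, 0.0, -0.1]
grip_width: 0.0598
grip_force: 12.0
```

{"name": "apply_moves", "arguments": {
  "series": [
    {"offset":[0,0,0],"rot":[0,0,0]},
    {"offset":[0,0,0],"rot":[0,0,0]},
    {"offset":[0,0,0],"rot":[0,0,0]},
    {"offset":[0,0,0],"rot":[0,0,0]},
    {"offset":[0,0,0],"rot":[0,0,0]},
    {"offset":[0,0,0],"rot":[0,0,0]},
    {"offset":[0,0,1],"rot":[0,0,0]},
    {"offset":[0,0,4],"rot":[0,0,0]},
    {"offset":[0,0,9],"rot":[0,0,0]},
    {"offset":[0,0,14],"rot":[0,0,0]},
    {"offset":[0,0,19],"rot":[0,0,0]},
    {"offset":[-5,-15,22],"rot":[0,0,0]},
    {"offset":[-5,-15,22],"rot":[0,0,0]},
    {"offset":[-5,-20,22],"rot":[0,0,0]},
    {"offset":[-5,-25,22],"rot":[0,0,0]},
    {"offset":[-5,-30,22],"rot":[0,0,0]},
    {"offset":[-5,-30,22],"rot":[0,0,0]},
    {"offset":[-5,-30,22],"rot":[0,0,0]}
  ],
  "hand": 1
}}

```text
time: 47.55
position: [0.4438, -0.4092, 0.2761]
tool_rot: [0.052, 0.999, -0.003, 0.001]
ft_force: [-0.3, 1.5, -0.2]
grip_width: 0.0865
grip_force: 0.0
```

Run:
```python
from h import *
o=get_obs();print(o["position"],o["grip_width"],o["ft_force"])
for c in("side","top"):
  im=vision.camera(c)
  for q in("tape_roll","tape_spindle","dye_bottle","bottle_stand","box","tack_tin","paste_pot"): print(c,q,[(np.round(d["centre"],4),round(d["conf"],2)) for d in nets.spot_point(c,q)[:1]])
  # tape seat test: yellow-ish blob centre near the spindle vs predicted top ring centre
  p=proj(c,[[.4945,-.1031,.047]])[0]; hsv=cv2.cvtColor(im,cv2.COLOR_RGB2HSV)
  r=proj(c,circ(.4945,-.1031,.047,.061)); m=proj(c,circ(.4945,-.1031,.047,.046)).round().astype(int)
  print(c,"pred",p.round(1),"ring colours",[im[v,u].tolist() for u,v in m[::8]])
  msk=np.zeros(im.shape[:2],np.uint8);cv2.fillPoly(msk,[proj(c,circ(.4945,-.1031,.035,.085)).round().astype(np.int32)],1)
  ring=(hsv[:,:,0]>15)&(hsv[:,:,0]<40)&(hsv[:,:,2]>140)&(msk>0); v,u=np.nonzero(ring); print("blob",u.min(),u.max(),v.min(),v.max(),"pred",r.min(0).round(1),r.max(0).round(1))
```

```text
[ 0.44378864 -0.40924835  0.27606719] 0.08653028353470352 [-0.33688691  1.50677268 -0.19065521]
side tape_roll [(array([ 0.4956, -0.1052,  0.0301]), 0.89)]
side tape_spindle [(array([ 0.4957, -0.1046,  0.0166]), 0.65)]
side dye_bottle [(array([ 0.6105, -0.0969,  0.0241]), 0.57)]
side bottle_stand [(array([ 0.6064, -0.0969,  0.0176]), 0.63)]
side box [(array([0.5203, 0.1254, 0.0012]), 0.97)]
side tack_tin [(array([ 0.7361,  0.2688, -0.001 ]), 0.96)]
side paste_pot [(array([0.7303, 0.092 , 0.0021]), 0.92)]
side pred [266.9 297.1] ring colours [[241, 239, 184], [238, 235, 176], [240, 239, 182], [240, 239, 182], [240, 239, 182], [241, 239, 184]]
blob 242 292 290 311 pred [248.9 287.5] [284.8 307.2]
top tape_roll [(array([ 0.4937, -0.105 ,  0.026 ]), 0.86)]
top tape_spindle [(array([ 0.4968, -0.1029,  0.0165]), 0.61)]
top dye_bottle [(array([ 0.6075, -0.0913,  0.0245]), 0.59)]
top bottle_stand []
top box [(array([ 0.5212,  0.1224, -0.0006]), 0.81)]
top tack_tin [(array([ 7.337e-01,  2.702e-01, -1.000e-04]), 0.64)]
top paste_pot [(array([ 0.7327,  0.0914, -0.0032]), 0.8)]
top pred [443.9 277.8] ring colours [[245, 248, 187], [245, 248, 186], [245, 248, 186], [245, 248, 189], [245, 248, 188], [245, 248, 187]]
blob 420 465 256 301 pred [427.4 261.3] [460.3 294.5]
```

The roll sits on the disc: its underside is at z ≈ 0.028, centred on the pin, and the ring colour is even all round. The bottle is in its well, and the box, tin and pot have not moved.

```bash
python3 -c "
from rig import hand_in; print(hand_in())"
```

```text
the job is handed in; nothing more can be done
None
```

All four things were placed as asked and the lid shut, handed in at about 48 s; the tape roll tipped on edge on the first try, so I knocked it flat and re-gripped it, its final seating was checked with the networks and pixel colours only, and I viewed 17 pictures against the limit of 14.

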